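Take the antenna prototype apart

ROBOT

A 6-joint arm with a two-finger parallel gripper is mounted at the origin on the work surface. World frame = base frame: x ahead of the robot, y to its left, z up, the work surface at z = 0. Lengths are in mm, angles in rad, forces in N, time in s.
With the tool pointing down it reaches from about 400 to 925 mm from the base axis. Payload 12.5 kg.
Tool frame: the origin (TCP) lies between the finger pads; the fingertips stand 11 mm ahead of it and the grasp point (between the pads) lies 8 mm behind it; y points along the fingers, x is the direction in which the jaws open and shut, and the axes are right-handed (so a half turn about y gives the same grasp; the last joint's range is limited). The gripper opens to 95 mm and grips with 3 to 60 N. Pads are 20 mm wide; open, the fingers measure 119 mm over their backs; the gripper's body (75 mm by 180 mm) begins 59 mm behind the grasp point.
Start: joints at [-1.335, 0.491, 1.559, -0, 1.092, -0.106], TCP at [209.513, -588.855, 225.661] pointing down, gripper open.
Joint ranges: [-3.1, 3.1], [-0.84, 2.19], [0.05, 2.79], [-1.13, 4.28], [0.06, 2.93], [-2.69, 2.69]. Speed limits (rad/s): [2.22, 2.22, 2.79, 3.14, 3.14, 3.14].

INTERFACE

Orientations are given as [roll, pitch, yaw] about the fixed x, y, z axes, in that order (R = Rz(yaw) Ry(pitch) Rx(roll)).
In Python, from cell import env gives the robot as it stands.
- The arm moves only by the tool jog_arm, never from a script. Its argument "series" is a list of rows, each an object of numbers: "dx", "dy", "dz": the shift along the world's x, y, z in m; "rx", "ry", "rz": the turn, a rotation vector about the world's x, y, z in degrees; "gripper": the opening, from 0 (shut) to 1 (fully open). A call has 1 to 12 rows; each row shifts and turns the commanded pose from where the row before left it; what a row does not reach is not made up. A row lasts 1/10 s, in which the tool goes at most 50 mm and 8.59 degrees, less where a joint would pass 70% of its speed; a pose out of reach is approached as far as the arm can. A call is refused whole if a number of a shift passes 0.05 or a number of a turn 8.59, either way. A call with a gripper value outside its range is refused whole. The fingers move at their own pace and stop on an object; the grip force is fixed at half the most. Time passes only in rows, so rows that do not move let the fingers close. It gives the time, the measured TCP pose, the force and the opening at its end, in the units of the state.
- env.state(): the state, without advancing time (a new reading comes with each control period).
- env.read_camera(name): name is "scene" or "top"; returns the picture (400x640x3 uint8, red, green, blue); there is no depth.
- env.camera_info(name): a dict with "camera_matrix" (3x3 intrinsics, pixels), "k1" (the pictures are not rectified: a ray, as slopes to the right and down, at radius r is drawn at 1 + k1 r^2 times it, then the intrinsics apply), "R" (3x3) and "t" (3): a world point X has camera coordinates R X + t. Camera axes: x right, y down, z forward; pixel columns grow to the right and rows downward; lengths in mm; the calibration is good to about 2 mm. A picture is of the moment at which its call begins. camera_info takes no time and is no camera call.
- env.job_done(): hands the job in, once; it reports no verdict.
The state is a dict: "t": time; "joints": joint angles; "qvel": joint speeds; "tau": joint torques, N m; "eef_pos": TCP position; "tcp_rot": TCP orientation; "ft_force": force on the tool from outside, world axes, zero at the start; "moment": the same for the moment, N m; "opening": opening from 0.0 (shut) to 1.0 (fully open).
Only numpy, scipy, OpenCV 4.12 (cv2) and the standard library are available. Lean on these libraries where they do the work, as an engineer would, in place of code of your own. Each camera call takes 0.05 s, during which the arm holds its last target.

TASK

Take the round antenna prototype apart in the reverse order of its assembly: lift the white cover (radome) off by its knob and stand it, knob up, in the larger compartment of the grey tray. Then pull the green antenna element straight up out of the base and stand it upright in the smaller compartment. Set both parts down gently, without dropping them.

Things in the scene. Friction and masses are not known exactly. Their poses are not given: they have to be found in the camera images.
- base: Base of the round prototype, green plastic, fixed. Origin: centre of its underside, z up. Round shoulder 128 mm across, 15 mm high, with small fins at its edge (24 mm high, 51 to 65 mm from the axis); in the middle a neck 78 mm across with its rim at 33 mm and a bore 56 mm across, floor at 8 mm. (A square prototype, 94 mm tall with its similar knob, is not part of the job.)
- radome: Round white hollow cover, open below, 0.1 to 0.2 kg. Origin: centre of its lower rim, z up. 92 mm across, 85 mm high, inside height 80 mm; on top a round knob 22 mm across, from 85 to 119 mm above the origin. It stands loose (3 mm play) over the base's neck, on the shoulder (origin 15 mm above the desk), covering the element: raise it at least 75 mm before moving sideways.
- element: Green antenna element, 0.1 to 0.2 kg. Origin: centre of its underside, z up. Round foot 50 mm across, 15 mm high, radial fins 48 mm across up to 35 mm, then a bare round stem 18 mm across up to 78 mm. It starts under the radome, loose (3 mm play) in the base's bore, origin 8 mm above the desk. Grip the stem; raise it at least 30 mm before moving sideways.
- tray: Grey tray, fixed, 232 mm (its x) by 146 mm (its y), walls 22 mm high, 4 mm thick, floor 4 mm thick. Origin: centre of its underside. A cross wall makes a larger compartment, 130 mm (x) by 138 mm (y), centred at x = -47 mm (the end nearer the robot), and a smaller one, 90 mm by 138 mm, centred at x = +67 mm; both at y = 0.

How it is judged:
By the outcome, as a careful person would: the job done as asked, in the order asked, and still so for the second after the job is handed in, with the robot touching nothing.
It also fails if it takes over 61 s, if anything falls off the work surface, if the arm or the gripper's body presses on something with over 40 N, if the wrist force passes 120 N, or if a joint passes its speed limit or range.

## Working session

There is one attempt and no reset: what is moved stays moved. The work goes in short steps, Python scripts to look and compute and a tool call to move; the robot and the scene stay as the last step left them, time stands still between calls to the robot, and variables do not carry over. Pictures are saved under pics/ and viewed, and the job is handed in when it is done.

Besides the shell and the picture viewer there is one more tool, called by a JSON object that holds its "op" and its "data". jog_arm: Moves the arm, as the interface text tells. Its arguments: {"type":"object","properties":{"series":{"type":"array"}},"required":["series"]}

```bash
mkdir -p pics; ls
python3 - <<'E'
from cell import env
import cv2
print(env.state())
for n in("scene","top"):
    i=env.camera_info(n);print(n,i)
    cv2.imwrite(f"pics/{n}0.png",env.read_camera(n)[:,:,::-1])
E
```

```text
pics
{'t': 0.0, 'joints': array([-1.33458725e+00,  4.91543970e-01,  1.55949149e+00, -5.19856780e-05,
        1.09170240e+00, -1.05602563e-01]), 'qvel': array([ 0.0014302 , -0.00160629, -0.00124929,  0.00041303, -0.00065765,
        0.0003832 ]), 'tau': array([-2.48576362e-03, -6.12656736e+01, -2.58184290e+01,  6.91674650e-02,
        4.83084668e-02, -9.11652569e-05]), 'eef_pos': array([ 209.44513066, -588.59115431,  225.05695476]), 'tcp_rot': array([-1.57072146e+00,  1.14368354e-03, -1.22896065e+00]), 'ft_force': array([ 0.0655051 ,  0.82680356, -0.40188071]), 'moment': array([-0.05445793,  0.02428547, -0.04137595]), 'opening': 1.0050685962944037}
scene {'camera_matrix': array([[395.32632227,   0.        , 318.54003654],
       [  0.        , 395.32632227, 205.16756616],
       [  0.        ,   0.        ,   1.        ]]), 'k1': -0.09499477360570448, 'R': array([[ 0.68574114,  0.72768367,  0.01534813],
       [ 0.53759871, -0.49217176, -0.68465655],
       [-0.49065948,  0.47774829, -0.72870422]]), 't': array([-363.64969602, -238.45628682, 1100.06269768])}
top {'camera_matrix': array([[494.14132929,   0.        , 316.67505464],
       [  0.        , 494.14132929, 195.87558164],
       [  0.        ,   0.        ,   1.        ]]), 'k1': 0.03965768635799339, 'R': array([[ 0.00134898, -0.99975457,  0.02211299],
       [-0.997471  , -0.00291663, -0.0710148 ],
       [ 0.07106187, -0.02196127, -0.99723012]]), 't': array([ -11.50540389,  534.31098809, 1000.79507143])}
```

View pics/scene0.png

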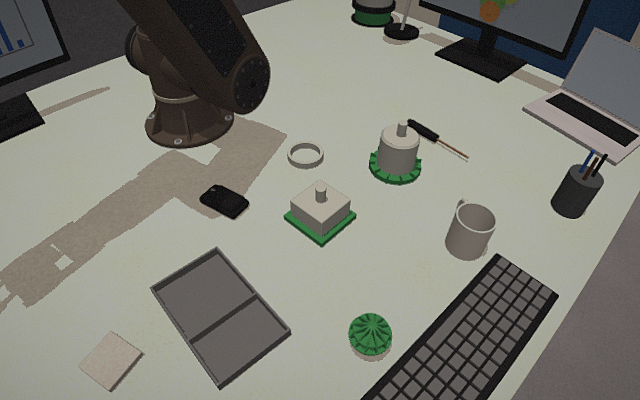

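View pics/top0.png

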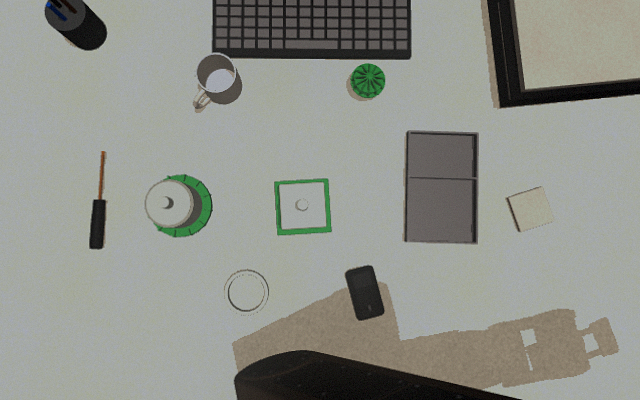

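The scene picture shows the round prototype at about (398,155), the square one at (320,212) and the tray at (220,315). In the top picture the round one is at (178,205) and the tray at (441,187). I'll enlarge both.

Run:
```python
import cv2
def crop(n,x,y,w,h,s,o):
    a=cv2.imread(f"pics/{n}.png")[y:y+h,x:x+w]
    cv2.imwrite(f"pics/{o}.png",cv2.resize(a,None,fx=s,fy=s,interpolation=cv2.INTER_CUBIC))
crop("top0",130,160,100,90,6,"c1")
crop("top0",390,120,100,130,4,"c2")
crop("scene0",360,110,70,80,7,"c3")
crop("scene0",140,235,160,160,3.7,"c4")
```

```text
(no output)
```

View pics/c1.png

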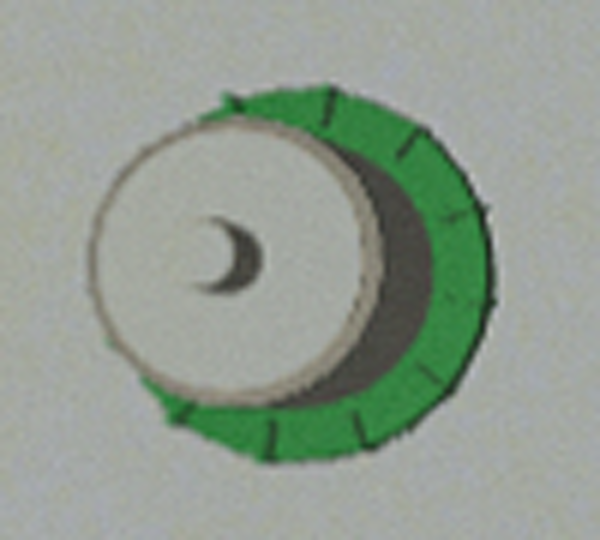

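View pics/c2.png

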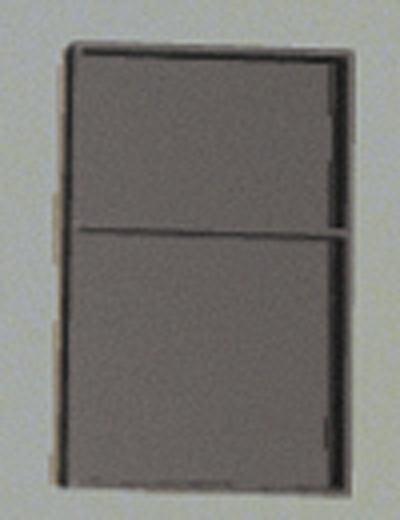

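View pics/c3.png

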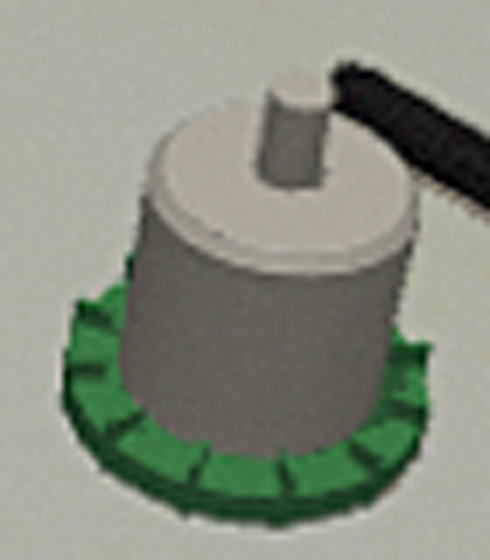

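View pics/c4.png

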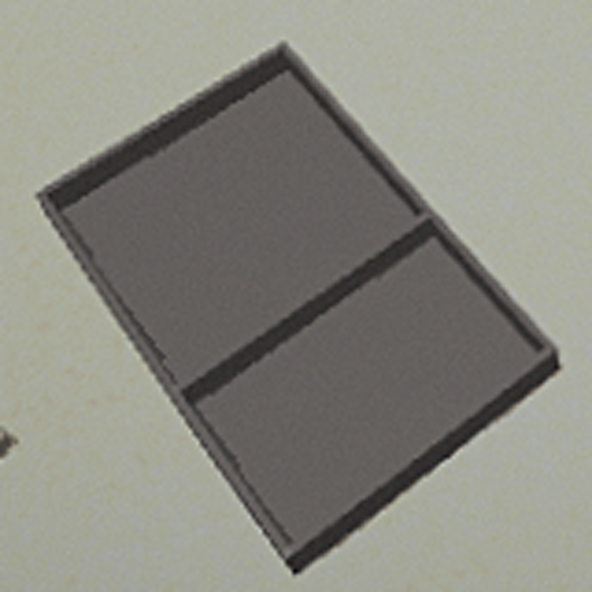

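```bash
cat > h.py <<'E'
from cell import env
import numpy as np, cv2
def ray(n,uv):
    i=env.camera_info(n);K=i["camera_matrix"]
    p=cv2.undistortPoints(np.array([[uv]],float),K,np.array([i["k1"],0,0,0]))[0,0]
    R=i["R"];return -R.T@i["t"], R.T@np.array([p[0],p[1],1])
def at(n,uv,z):
    c,d=ray(n,uv);return (c+d*(z-c[2])/d[2])[:2]
def proj(n,X):
    i=env.camera_info(n);r,_=cv2.Rodrigues(i["R"])
    return cv2.projectPoints(np.array(X,float).reshape(-1,3),r,i["t"],i["camera_matrix"],np.array([i["k1"],0,0,0]))[0].reshape(-1,2)
E
python3 - <<'E'
from h import *
np.set_printoptions(precision=1,suppress=True)
T=lambda a,b,s,x,y:(x+a/s,y+b/s)
print("rad top",at("top",T(231,260,6,130,160),100))
print("base",at("top",T(299,275,6,130,160),17))
print("knob sc",at("scene",T(304,93,7,360,110),134))
print("knob top",at("top",T(203,253,6,130,160),134))
print("radtop sc",at("scene",T((148+418)/2,185,7,360,110),100))
print("tray top");
P=np.array([at("top",T(a,b,4,390,120),22) for a,b in((75,44),(354,48),(350,494),(66,487))]);print(P,P.mean(0))
S=np.array([at("scene",T(a,b,3.7,140,235),22) for a,b in((293,555),(556,352),(283,43),(40,194))]);print(S,S.mean(0))
for Q in(P,S): print([np.linalg.norm(Q[i]-Q[i-1]).round(1) for i in range(4)])
E
```

```text
rad top [513.7 269.8]
base [513.2 269.7]
knob sc [519.4 268.1]
knob top [513.9 268.9]
radtop sc [520.6 264.6]
tray top
[[ 670.1 -201.9]
 [ 668.5 -347.2]
 [ 437.2 -340.1]
 [ 440.4 -194.6]] [ 554.1 -270.9]
[[ 671.3 -343.1]
 [ 675.7 -202.6]
 [ 444.3 -195.6]
 [ 441.7 -337.9]] [ 558.3 -269.8]
[np.float64(229.8), np.float64(145.3), np.float64(231.3), np.float64(145.6)]
[np.float64(229.7), np.float64(140.6), np.float64(231.4), np.float64(142.3)]
```

```bash
cat >> h.py <<'E'
def circ(c,r,z):
    a=np.linspace(0,2*np.pi,80);return np.c_[c[0]+r*np.cos(a),c[1]+r*np.sin(a),0*a+z]
def box(c,yaw,w,h,z,o=(0,0)):
    R=np.array([[np.cos(yaw),-np.sin(yaw)],[np.sin(yaw),np.cos(yaw)]])
    q=np.array([(-w,-h),(w,-h),(w,h),(-w,h),(-w,-h)])/2+o
    q=q@R.T+c;return np.c_[q,np.full(5,z)]
def overlay(n,img,curves,x,y,w,h,s,out):
    a=cv2.resize(img[y:y+h,x:x+w],None,fx=s,fy=s,interpolation=cv2.INTER_CUBIC)
    for X,col in curves:
        p=(proj(n,X)-[x-.5,y-.5])*s-.5
        cv2.polylines(a,[np.round(p).astype(np.int32)],False,col,1)
    return a
E
python3 - <<'E'
from h import *
c=(515,269);t=(556,-270.5)
cv=[(circ(c,46,100),(0,0,255)),(circ(c,11,134),(255,0,0)),(circ(c,64,15),(0,0,255))]
cv2=cv2
top=cv2.imread("pics/top0.png");sc=cv2.imread("pics/scene0.png")
tv=[(box(t,-.03,232,146,22),(0,0,255)),(box(t,-.03,130,138,4,(-47,0)),(255,0,0)),(box(t,-.03,90,138,4,(67,0)),(255,0,0))]
A=overlay("top",top,cv,130,160,90,90,4,"");B=overlay("scene",sc,cv,360,110,90,90,4,"")
cv2.imwrite("pics/o1.png",np.hstack([A,B]))
A=overlay("top",top,tv,390,120,130,150,3,"");B=overlay("scene",sc,tv,140,240,130+25,150,3,"")
cv2.imwrite("pics/o2.png",np.hstack([A,B[:450,:410]]))
E
```

```text
(no output)
```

View pics/o1.png

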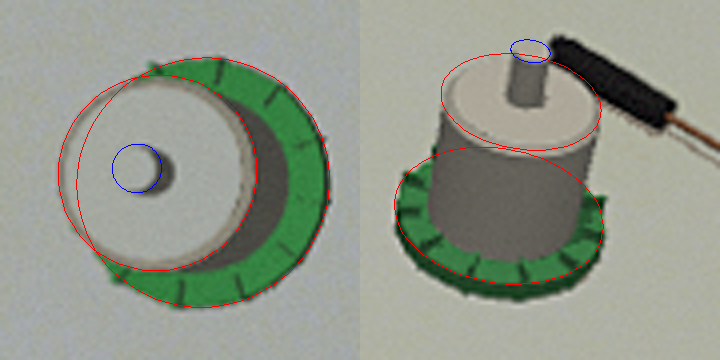

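View pics/o2.png

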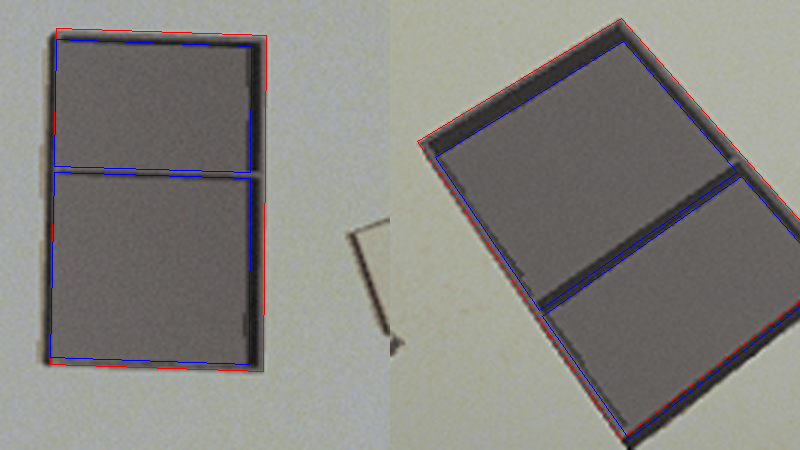

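The overlays agree to within about 3 mm. The base axis is near (516, 268), and the tray is centred at (556, -270) with yaw -0.03. Both match the given sizes. Next I'll move above the knob.

{"op": "jog_arm", "data": {"series": [{"dx":0.025,"dy":0.03,"gripper":1},{"dx":0.025,"dy":0.036},{"dx":0.025,"dy":0.036},{"dx":0.025,"dy":0.036},{"dx":0.025,"dy":0.036},{"dx":0.025,"dy":0.036},{"dx":0.025,"dy":0.036},{"dx":0.025,"dy":0.036},{"dx":0.025,"dy":0.036},{"dx":0.025,"dy":0.036},{"dx":0.025,"dy":0.036},{"dx":0.025,"dy":0.036}]}}

```text
$.series[0]: bad value
```

{"op": "jog_arm", "data": {"series": [{"dy":0.036},{"dy":0.036},{"dy":0.036},{"dy":0.036},{"dy":0.036},{"dy":0.036},{"dy":0.036},{"dy":0.036},{"dy":0.036},{"dy":0.036},{"dy":0.036},{"dy":0.02}]}}

```text
$.series[0]: bad value
```

Both calls were refused. I'll try again with every key filled in.

{"op": "jog_arm", "data": {"series": [{"dx":0.025,"dy":0.03,"dz":0.0,"rx":0.0,"ry":0.0,"rz":0.0,"gripper":1.0}]}}

```text
t: 0.2
eef_pos: [232.9, -560.6, 224.8]
tcp_rot: [-1.571, -0.0, -1.232]
ft_force: [0.9, 0.7, 0.5]
opening: 1.002
```

{"op": "jog_arm", "data": {"series": [{"dx":0.025,"dy":0.036,"dz":0,"rx":0,"ry":0,"rz":0,"gripper":1},{"dx":0.025,"dy":0.036,"dz":0,"rx":0,"ry":0,"rz":0,"gripper":1},{"dx":0.025,"dy":0.036,"dz":0,"rx":0,"ry":0,"rz":0,"gripper":1},{"dx":0.025,"dy":0.036,"dz":0,"rx":0,"ry":0,"rz":0,"gripper":1},{"dx":0.025,"dy":0.036,"dz":0,"rx":0,"ry":0,"rz":0,"gripper":1},{"dx":0.025,"dy":0.036,"dz":0,"rx":0,"ry":0,"rz":0,"gripper":1},{"dx":0.025,"dy":0.036,"dz":0,"rx":0,"ry":0,"rz":0,"gripper":1},{"dx":0.025,"dy":0.036,"dz":0,"rx":0,"ry":0,"rz":0,"gripper":1},{"dx":0.025,"dy":0.036,"dz":0,"rx":0,"ry":0,"rz":0,"gripper":1},{"dx":0.025,"dy":0.036,"dz":0,"rx":0,"ry":0,"rz":0,"gripper":1},{"dx":0.025,"dy":0.036,"dz":0,"rx":0,"ry":0,"rz":0,"gripper":1}]}}

```text
t: 1.3
eef_pos: [510.2, -161.2, 225.5]
tcp_rot: [-1.571, 0.0, -1.229]
ft_force: [-0.6, -0.5, 0.0]
opening: 1.0
```

{"op": "jog_arm", "data": {"series": [{"dx":0,"dy":0.036,"dz":0,"rx":0,"ry":0,"rz":0,"gripper":1},{"dx":0,"dy":0.036,"dz":0,"rx":0,"ry":0,"rz":0,"gripper":1},{"dx":0,"dy":0.036,"dz":0,"rx":0,"ry":0,"rz":0,"gripper":1},{"dx":0,"dy":0.036,"dz":0,"rx":0,"ry":0,"rz":0,"gripper":1},{"dx":0,"dy":0.036,"dz":0,"rx":0,"ry":0,"rz":0,"gripper":1},{"dx":0,"dy":0.036,"dz":0,"rx":0,"ry":0,"rz":0,"gripper":1},{"dx":0,"dy":0.036,"dz":0,"rx":0,"ry":0,"rz":0,"gripper":1},{"dx":0,"dy":0.036,"dz":0,"rx":0,"ry":0,"rz":0,"gripper":1},{"dx":0,"dy":0.036,"dz":0,"rx":0,"ry":0,"rz":0,"gripper":1},{"dx":0,"dy":0.036,"dz":0,"rx":0,"ry":0,"rz":0,"gripper":1},{"dx":0,"dy":0.036,"dz":0,"rx":0,"ry":0,"rz":0,"gripper":1},{"dx":0,"dy":0.02,"dz":0,"rx":0,"ry":0,"rz":0,"gripper":1}]}}

```text
t: 2.5
eef_pos: [509.1, 255.5, 225.3]
tcp_rot: [-1.571, 0.0, -1.228]
ft_force: [-0.6, -0.4, -0.4]
opening: 1.0
```

{"op": "jog_arm", "data": {"series": [{"dx":0.007,"dy":0.012,"dz":0,"rx":0,"ry":0,"rz":0,"gripper":1},{"dx":0,"dy":0,"dz":-0.03,"rx":0,"ry":0,"rz":0,"gripper":1},{"dx":0,"dy":0,"dz":-0.03,"rx":0,"ry":0,"rz":0,"gripper":1},{"dx":0,"dy":0,"dz":0,"rx":0,"ry":0,"rz":0,"gripper":1},{"dx":0,"dy":0,"dz":0,"rx":0,"ry":0,"rz":0,"gripper":1}]}}

```text
t: 3.0
eef_pos: [517.0, 264.8, 166.0]
tcp_rot: [-1.572, -0.0, -1.23]
ft_force: [0.3, 0.1, -0.2]
opening: 1.001
```

Run:
```python
from h import *
a=env.read_camera("scene")[:,:,::-1];cv2.imwrite("pics/s1.png",a)
cv2.imwrite("pics/s1c.png",cv2.resize(a[50:200,320:480],None,fx=4,fy=4,interpolation=cv2.INTER_CUBIC))
print(env.state()["eef_pos"])
```

```text
[517.32431078 264.97760022 166.76690899]
```

View pics/s1c.png

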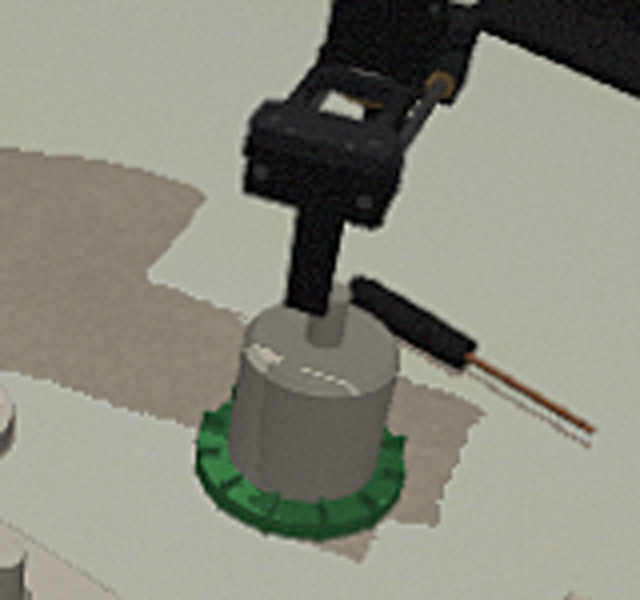

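The near finger hangs beside the knob at about (310,250) in the crop, clear of it. The knob sits between the jaws. I'll go down and close.

{"op": "jog_arm", "data": {"series": [{"dx":0,"dy":0.002,"dz":-0.02,"rx":0,"ry":0,"rz":0,"gripper":1},{"dx":0,"dy":0,"dz":-0.02,"rx":0,"ry":0,"rz":0,"gripper":1},{"dx":0,"dy":0,"dz":-0.009,"rx":0,"ry":0,"rz":0,"gripper":1},{"dx":0,"dy":0,"dz":0,"rx":0,"ry":0,"rz":0,"gripper":1},{"dx":0,"dy":0,"dz":0,"rx":0,"ry":0,"rz":0,"gripper":0.4},{"dx":0,"dy":0,"dz":0,"rx":0,"ry":0,"rz":0,"gripper":0.4},{"dx":0,"dy":0,"dz":0,"rx":0,"ry":0,"rz":0,"gripper":0.4},{"dx":0,"dy":0,"dz":0,"rx":0,"ry":0,"rz":0,"gripper":0.4},{"dx":0,"dy":0,"dz":0,"rx":0,"ry":0,"rz":0,"gripper":0.4}]}}

```text
t: 3.95
eef_pos: [516.6, 267.2, 116.9]
tcp_rot: [-1.57, -0.0, -1.229]
ft_force: [0.6, 0.2, 0.1]
opening: 0.64
```

{"op": "jog_arm", "data": {"series": [{"dx":0,"dy":0,"dz":0,"rx":0,"ry":0,"rz":0,"gripper":0.3},{"dx":0,"dy":0,"dz":0,"rx":0,"ry":0,"rz":0,"gripper":0.25},{"dx":0,"dy":0,"dz":0,"rx":0,"ry":0,"rz":0,"gripper":0.2},{"dx":0,"dy":0,"dz":0,"rx":0,"ry":0,"rz":0,"gripper":0},{"dx":0,"dy":0,"dz":0,"rx":0,"ry":0,"rz":0,"gripper":0},{"dx":0,"dy":0,"dz":0,"rx":0,"ry":0,"rz":0,"gripper":0}]}}

```text
t: 4.55
eef_pos: [516.4, 267.1, 116.5]
tcp_rot: [-1.571, -0.0, -1.229]
ft_force: [-0.3, 0.4, -1.3]
opening: 0.226
```

{"op": "jog_arm", "data": {"series": [{"dx":0,"dy":0,"dz":0,"rx":0,"ry":0,"rz":0,"gripper":0},{"dx":0,"dy":0,"dz":0.005,"rx":0,"ry":0,"rz":0,"gripper":0},{"dx":0,"dy":0,"dz":0.01,"rx":0,"ry":0,"rz":0,"gripper":0},{"dx":0,"dy":0,"dz":0.015,"rx":0,"ry":0,"rz":0,"gripper":0},{"dx":0,"dy":0,"dz":0.015,"rx":0,"ry":0,"rz":0,"gripper":0},{"dx":0,"dy":0,"dz":0.015,"rx":0,"ry":0,"rz":0,"gripper":0},{"dx":0,"dy":0,"dz":0.015,"rx":0,"ry":0,"rz":0,"gripper":0},{"dx":0,"dy":0,"dz":0.015,"rx":0,"ry":0,"rz":0,"gripper":0},{"dx":0,"dy":0,"dz":0.015,"rx":0,"ry":0,"rz":0,"gripper":0},{"dx":0,"dy":0,"dz":0.015,"rx":0,"ry":0,"rz":0,"gripper":0},{"dx":0,"dy":0,"dz":0.01,"rx":0,"ry":0,"rz":0,"gripper":0},{"dx":0,"dy":0,"dz":0,"rx":0,"ry":0,"rz":0,"gripper":0}]}}

```text
t: 5.75
eef_pos: [516.9, 267.3, 248.4]
tcp_rot: [-1.568, -0.0, -1.229]
ft_force: [-0.7, -0.3, -0.9]
opening: 0.224
```

Run:
```python
from h import *
for n in("scene","top"):
    cv2.imwrite(f"pics/{n}2.png",env.read_camera(n)[:,:,::-1])
s=env.state();print(s["eef_pos"],s["ft_force"],s["moment"])
```

```text
[516.32153762 267.04622233 246.54985967] [ 0.56741837 -0.21560801 -2.22001957] [ 0.0058464   0.01747141 -0.01276215]
```

View pics/scene2.png

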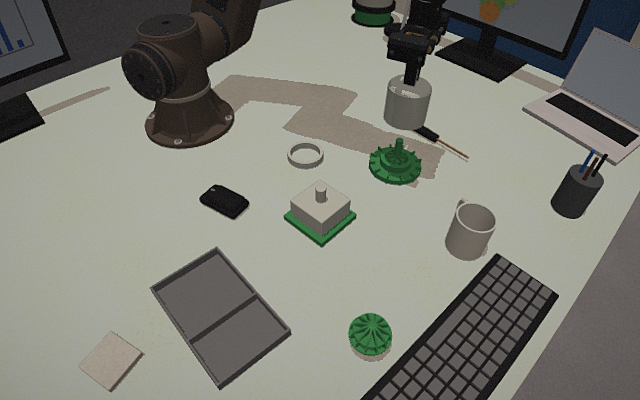

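View pics/top2.png

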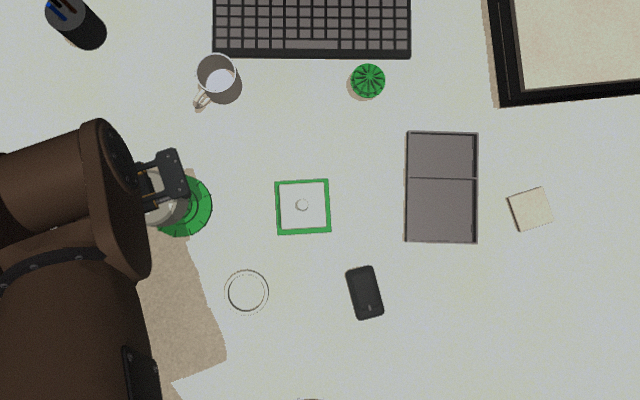

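The radome hangs from the gripper at (408,100) in the scene picture. The element is still in the base, with its stem at (398,145). I'll carry the radome to the larger compartment.

{"op": "jog_arm", "data": {"series": [{"dx":-0.001,"dy":-0.015,"dz":0,"rx":0,"ry":0,"rz":0,"gripper":0},{"dx":-0.001,"dy":-0.025,"dz":0,"rx":0,"ry":0,"rz":0,"gripper":0},{"dx":-0.001,"dy":-0.03,"dz":0,"rx":0,"ry":0,"rz":0,"gripper":0},{"dx":-0.001,"dy":-0.03,"dz":0,"rx":0,"ry":0,"rz":0,"gripper":0},{"dx":-0.001,"dy":-0.03,"dz":0,"rx":0,"ry":0,"rz":0,"gripper":0},{"dx":-0.001,"dy":-0.03,"dz":0,"rx":0,"ry":0,"rz":0,"gripper":0},{"dx":-0.001,"dy":-0.03,"dz":0,"rx":0,"ry":0,"rz":0,"gripper":0},{"dx":-0.001,"dy":-0.03,"dz":0,"rx":0,"ry":0,"rz":0,"gripper":0},{"dx":-0.001,"dy":-0.03,"dz":0,"rx":0,"ry":0,"rz":0,"gripper":0},{"dx":-0.001,"dy":-0.03,"dz":0,"rx":0,"ry":0,"rz":0,"gripper":0},{"dx":-0.001,"dy":-0.03,"dz":0,"rx":0,"ry":0,"rz":0,"gripper":0},{"dx":0,"dy":-0.03,"dz":0,"rx":0,"ry":0,"rz":0,"gripper":0}]}}

```text
t: 7.05
eef_pos: [504.5, -74.6, 246.1]
tcp_rot: [-1.572, 0.0, -1.229]
ft_force: [0.4, -0.3, -0.6]
opening: 0.226
```

{"op": "jog_arm", "data": {"series": [{"dx":0,"dy":-0.03,"dz":0,"rx":0,"ry":0,"rz":0,"gripper":0},{"dx":0,"dy":-0.03,"dz":0,"rx":0,"ry":0,"rz":0,"gripper":0},{"dx":0,"dy":-0.03,"dz":0,"rx":0,"ry":0,"rz":0,"gripper":0},{"dx":0,"dy":-0.03,"dz":0,"rx":0,"ry":0,"rz":0,"gripper":0},{"dx":0,"dy":-0.03,"dz":0,"rx":0,"ry":0,"rz":0,"gripper":0},{"dx":0,"dy":-0.02,"dz":0,"rx":0,"ry":0,"rz":0,"gripper":0},{"dx":0,"dy":-0.016,"dz":0,"rx":0,"ry":0,"rz":0,"gripper":0},{"dx":0,"dy":-0.01,"dz":-0.02,"rx":0,"ry":0,"rz":0,"gripper":0},{"dx":0,"dy":0,"dz":-0.03,"rx":0,"ry":0,"rz":0,"gripper":0},{"dx":0,"dy":0,"dz":-0.03,"rx":0,"ry":0,"rz":0,"gripper":0},{"dx":0,"dy":0,"dz":-0.015,"rx":0,"ry":0,"rz":0,"gripper":0},{"dx":0,"dy":0,"dz":0,"rx":0,"ry":0,"rz":0,"gripper":0}]}}

```text
t: 8.25
eef_pos: [504.3, -268.4, 149.4]
tcp_rot: [-1.574, 0.004, -1.229]
ft_force: [0.4, 0.4, -1.4]
opening: 0.225
```

Run:
```python
from h import *
for n in("scene","top"):
    cv2.imwrite(f"pics/{n}3.png",env.read_camera(n)[:,:,::-1])
s=env.state();print(s["eef_pos"],s["ft_force"],s["moment"])
p=s["eef_pos"];o=p[2]-101.5
cv=[(circ(p,46,o),(0,0,255)),(circ(p,46,o+85),(0,0,255)),(box((556,-270.5),-.03,130,138,22,(-47,0)),(255,0,0))]
cv2.imwrite("pics/o3.png",np.hstack([overlay("scene",cv2.imread("pics/scene3.png"),cv,140,210,130,150,3,""),overlay("top",cv2.imread("pics/top3.png"),cv,390,120,130,150,3,"")]))
```

```text
[ 505.43418697 -268.99694266  151.89378942] [-0.47737166 -0.91166949 -2.07819504] [ 0.00851185 -0.03443443  0.02407149]
```

View pics/o3.png

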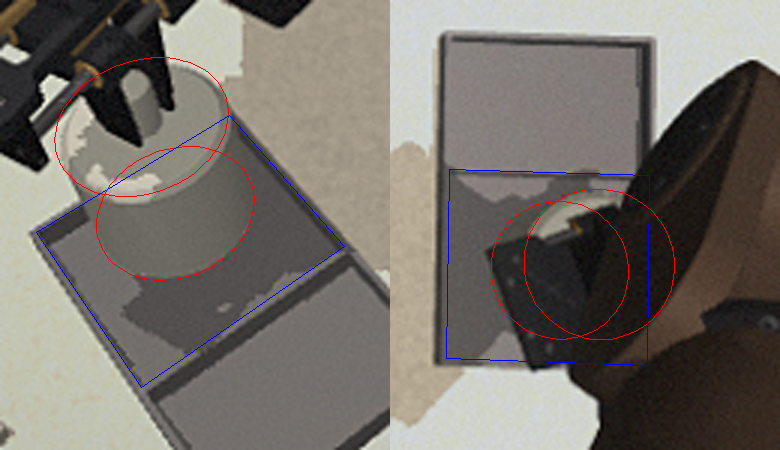

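The radome hangs upright, inside the compartment outline with margin on all sides. Its rim is about 48 mm up. I'll lower it, slowly at the end.

{"op": "jog_arm", "data": {"series": [{"dx":0,"dy":0,"dz":-0.012,"rx":0,"ry":0,"rz":0,"gripper":0},{"dx":0,"dy":0,"dz":-0.012,"rx":0,"ry":0,"rz":0,"gripper":0},{"dx":0,"dy":0,"dz":-0.012,"rx":0,"ry":0,"rz":0,"gripper":0},{"dx":0,"dy":0,"dz":-0.004,"rx":0,"ry":0,"rz":0,"gripper":0},{"dx":0,"dy":0,"dz":0,"rx":0,"ry":0,"rz":0,"gripper":0},{"dx":0,"dy":0,"dz":0,"rx":0,"ry":0,"rz":0,"gripper":0}]}}

```text
t: 8.95
eef_pos: [505.6, -268.9, 111.7]
tcp_rot: [-1.571, -0.0, -1.229]
ft_force: [0.4, 0.5, -1.2]
opening: 0.223
```

{"op": "jog_arm", "data": {"series": [{"dx":0,"dy":0,"dz":-0.001,"rx":0,"ry":0,"rz":0,"gripper":0},{"dx":0,"dy":0,"dz":-0.001,"rx":0,"ry":0,"rz":0,"gripper":0},{"dx":0,"dy":0,"dz":-0.001,"rx":0,"ry":0,"rz":0,"gripper":0},{"dx":0,"dy":0,"dz":0,"rx":0,"ry":0,"rz":0,"gripper":0}]}}

```text
t: 9.35
eef_pos: [505.5, -268.8, 108.7]
tcp_rot: [-1.571, -0.0, -1.229]
ft_force: [-0.0, -0.3, -2.2]
opening: 0.226
```

{"op": "jog_arm", "data": {"series": [{"dx":0,"dy":0,"dz":-0.001,"rx":0,"ry":0,"rz":0,"gripper":0},{"dx":0,"dy":0,"dz":-0.0005,"rx":0,"ry":0,"rz":0,"gripper":0},{"dx":0,"dy":0,"dz":-0.0005,"rx":0,"ry":0,"rz":0,"gripper":0},{"dx":0,"dy":0,"dz":0,"rx":0,"ry":0,"rz":0,"gripper":0}]}}

```text
t: 9.75
eef_pos: [505.5, -268.9, 106.6]
tcp_rot: [-1.571, 0.0, -1.229]
ft_force: [-0.4, 0.0, -2.3]
opening: 0.225
```

{"op": "jog_arm", "data": {"series": [{"dx":0,"dy":0,"dz":-0.0005,"rx":0,"ry":0,"rz":0,"gripper":0},{"dx":0,"dy":0,"dz":-0.0005,"rx":0,"ry":0,"rz":0,"gripper":0},{"dx":0,"dy":0,"dz":0,"rx":0,"ry":0,"rz":0,"gripper":0}]}}

```text
t: 10.05
eef_pos: [505.5, -268.9, 105.6]
tcp_rot: [-1.571, -0.0, -1.229]
ft_force: [-0.1, -0.0, -1.7]
opening: 0.226
```

{"op": "jog_arm", "data": {"series": [{"dx":0,"dy":0,"dz":-0.0005,"rx":0,"ry":0,"rz":0,"gripper":0},{"dx":0,"dy":0,"dz":-0.0005,"rx":0,"ry":0,"rz":0,"gripper":0},{"dx":0,"dy":0,"dz":0,"rx":0,"ry":0,"rz":0,"gripper":0}]}}

```text
t: 10.35
eef_pos: [505.5, -268.8, 104.8]
tcp_rot: [-1.571, -0.0, -1.229]
ft_force: [-1.4, 0.2, 0.6]
opening: 0.228
```

{"op": "jog_arm", "data": {"series": [{"dx":0,"dy":0,"dz":-0.0003,"rx":0,"ry":0,"rz":0,"gripper":0},{"dx":0,"dy":0,"dz":0,"rx":0,"ry":0,"rz":0,"gripper":0.3},{"dx":0,"dy":0,"dz":0,"rx":0,"ry":0,"rz":0,"gripper":0.4},{"dx":0,"dy":0,"dz":0,"rx":0,"ry":0,"rz":0,"gripper":0.6},{"dx":0,"dy":0,"dz":0,"rx":0,"ry":0,"rz":0,"gripper":0.6},{"dx":0,"dy":0,"dz":0,"rx":0,"ry":0,"rz":0,"gripper":0.6}]}}

```text
t: 10.95
eef_pos: [505.5, -268.9, 104.3]
tcp_rot: [-1.571, -0.0, -1.229]
ft_force: [-0.3, -0.9, -0.6]
opening: 0.567
```

{"op": "jog_arm", "data": {"series": [{"dx":0,"dy":0,"dz":0.01,"rx":0,"ry":0,"rz":0,"gripper":0.8},{"dx":0,"dy":0,"dz":0.02,"rx":0,"ry":0,"rz":0,"gripper":0.8},{"dx":0,"dy":0,"dz":0.03,"rx":0,"ry":0,"rz":0,"gripper":0.8},{"dx":0,"dy":0,"dz":0.03,"rx":0,"ry":0,"rz":0,"gripper":0.8},{"dx":0,"dy":0,"dz":0.03,"rx":0,"ry":0,"rz":0,"gripper":0.8},{"dx":0,"dy":0.03,"dz":0.005,"rx":0,"ry":0,"rz":0,"gripper":0.8},{"dx":0,"dy":0.045,"dz":0,"rx":0,"ry":0,"rz":0,"gripper":0.8},{"dx":0,"dy":0.045,"dz":0,"rx":0,"ry":0,"rz":0,"gripper":0.8},{"dx":0,"dy":0.045,"dz":0,"rx":0,"ry":0,"rz":0,"gripper":0.8},{"dx":0,"dy":0.045,"dz":0,"rx":0,"ry":0,"rz":0,"gripper":0.8},{"dx":0,"dy":0.04,"dz":0,"rx":0,"ry":0,"rz":0,"gripper":0.8}]}}

```text
t: 12.05
eef_pos: [505.2, -16.9, 230.2]
tcp_rot: [-1.57, -0.0, -1.229]
ft_force: [0.4, -0.4, 0.7]
opening: 0.799
```

Run:
```python
from h import *
for n in("scene","top"):
    cv2.imwrite(f"pics/{n}4.png",env.read_camera(n)[:,:,::-1])
s=env.state();print(s["eef_pos"],s["ft_force"])
p=(505.5,-268.9)
cv=[(circ(p,46,4),(0,0,255)),(circ(p,46,89),(0,0,255)),(box((556,-270.5),-.03,130,138,22,(-47,0)),(255,0,0))]
cv2.imwrite("pics/o4.png",np.hstack([overlay("scene",cv2.imread("pics/scene4.png"),cv,140,210,130,150,3,""),overlay("top",cv2.imread("pics/top4.png"),cv,390,120,130,150,3,"")]))
def c(n,x,y,w,h,s): return cv2.resize(cv2.imread(f"pics/{n}4.png")[y:y+h,x:x+w],None,fx=s,fy=s,interpolation=cv2.INTER_CUBIC)
cv2.imwrite("pics/c4b.png",np.hstack([c("scene",355,120,80,80,5),c("top",140,160,80,80,5)]))
```

```text
[505.0869829  -15.1772552  230.28158632] [ 0.6413866  -1.03493985  0.21679165]
```

View pics/o4.png

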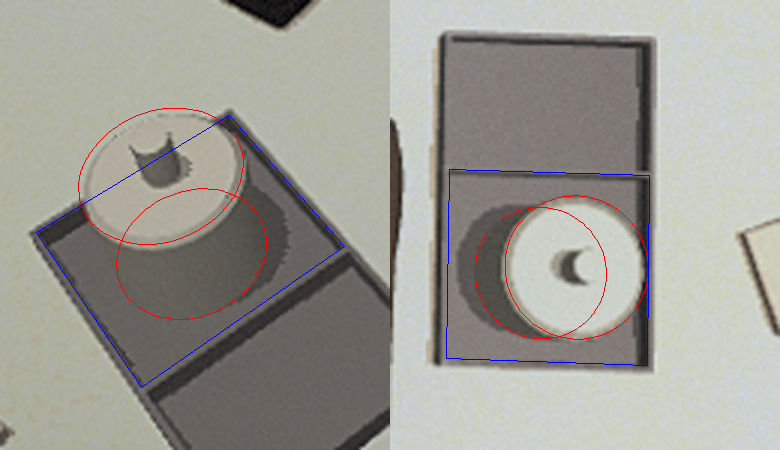

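View pics/c4b.png

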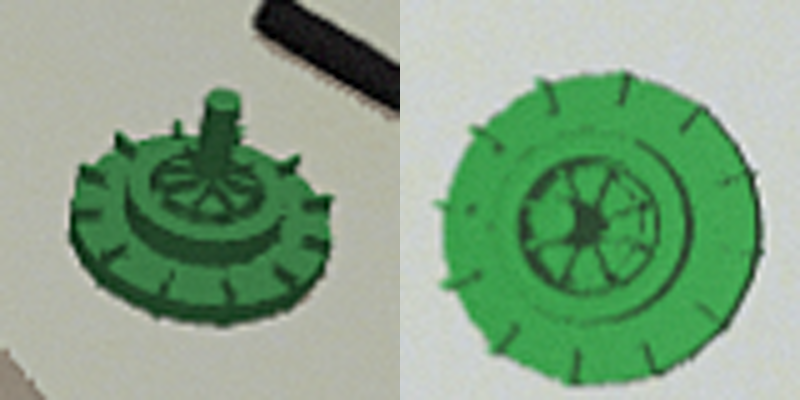

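The radome stands upright in the larger compartment. The element is undisturbed in the bore, with its stem top at scene (399.6,139.8).

Run:
```python
from h import *
print(at("scene",(355+223/5,120+99/5),86))
print("bore rim top",at("top",(140+(589-400)/5,160+226/5),33))
cv=[]
for c,col in (((516,268),(0,0,255)),((518,266),(255,0,0))):
    cv+=[(circ(c,9,86),col),(circ(c,28,33),col),(circ(c,39,33),col)]
cv2.imwrite("pics/o5.png",np.hstack([overlay("scene",cv2.imread("pics/scene4.png"),cv,355,120,80,80,5,""),overlay("top",cv2.imread("pics/top4.png"),cv,140,160,80,80,5,"")]))
```

```text
[517.18188626 269.34945551]
bore rim top [513.69767402 269.72122904]
```

View pics/o5.png

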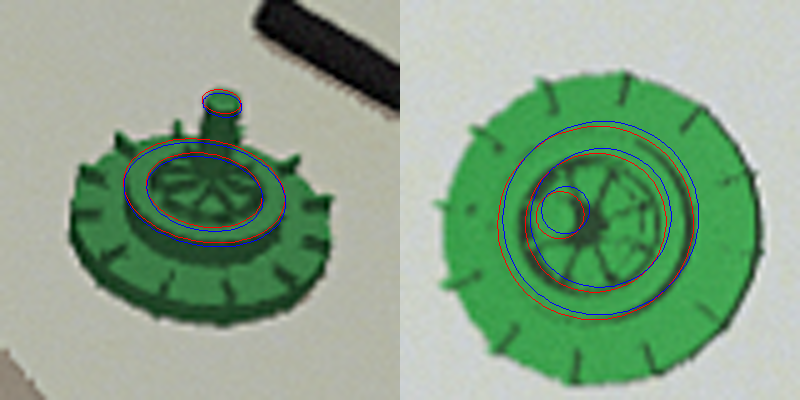

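{"op": "jog_arm", "data": {"series": [{"dx":0.002,"dy":0.03,"dz":0,"rx":0,"ry":0,"rz":0,"gripper":0.8},{"dx":0.002,"dy":0.04,"dz":0,"rx":0,"ry":0,"rz":0,"gripper":0.8},{"dx":0.002,"dy":0.04,"dz":0,"rx":0,"ry":0,"rz":0,"gripper":0.8},{"dx":0.002,"dy":0.04,"dz":0,"rx":0,"ry":0,"rz":0,"gripper":0.8},{"dx":0.002,"dy":0.04,"dz":0,"rx":0,"ry":0,"rz":0,"gripper":0.8},{"dx":0.001,"dy":0.04,"dz":0,"rx":0,"ry":0,"rz":0,"gripper":0.8},{"dx":0,"dy":0.03,"dz":0,"rx":0,"ry":0,"rz":0,"gripper":0.8},{"dx":0,"dy":0.016,"dz":0,"rx":0,"ry":0,"rz":0,"gripper":0.8},{"dx":0,"dy":0.008,"dz":0,"rx":0,"ry":0,"rz":0,"gripper":0.8},{"dx":0,"dy":0,"dz":-0.04,"rx":0,"ry":0,"rz":0,"gripper":0.8},{"dx":0,"dy":0,"dz":-0.04,"rx":0,"ry":0,"rz":0,"gripper":0.8},{"dx":0,"dy":0,"dz":-0.02,"rx":0,"ry":0,"rz":0,"gripper":0.8}]}}

```text
t: 13.35
eef_pos: [515.8, 263.5, 126.9]
tcp_rot: [-1.574, -0.0, -1.23]
ft_force: [0.1, 0.1, -0.4]
opening: 0.797
```

Run:
```python
from h import *
a=env.read_camera("scene")[:,:,::-1]
cv2.imwrite("pics/s6c.png",cv2.resize(a[60:200,330:470],None,fx=4,fy=4,interpolation=cv2.INTER_CUBIC))
print(env.state()["eef_pos"])
```

```text
[515.124541   263.14804552 124.84291072]
```

View pics/s6c.png

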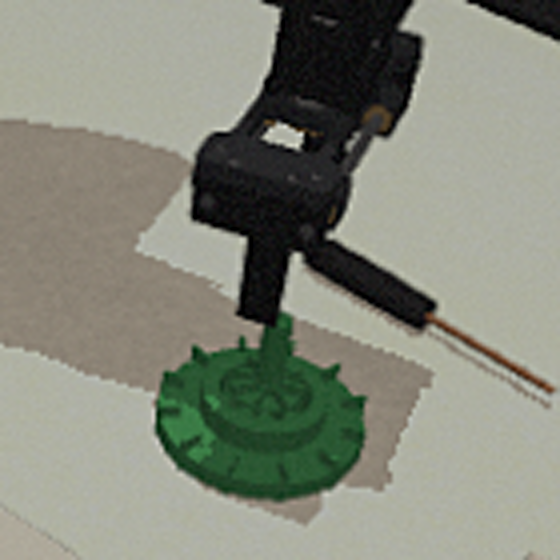

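The near finger at (262,280) in the crop hangs above the stem and clear of it. I'll shift +5 mm in y, go down and close.

{"op": "jog_arm", "data": {"series": [{"dx":0.001,"dy":0.005,"dz":-0.01,"rx":0,"ry":0,"rz":0,"gripper":0.8},{"dx":0,"dy":0,"dz":-0.02,"rx":0,"ry":0,"rz":0,"gripper":0.8},{"dx":0,"dy":0,"dz":-0.02,"rx":0,"ry":0,"rz":0,"gripper":0.8},{"dx":0,"dy":0,"dz":-0.014,"rx":0,"ry":0,"rz":0,"gripper":0.8},{"dx":0,"dy":0,"dz":0,"rx":0,"ry":0,"rz":0,"gripper":0.6},{"dx":0,"dy":0,"dz":0,"rx":0,"ry":0,"rz":0,"gripper":0.4},{"dx":0,"dy":0,"dz":0,"rx":0,"ry":0,"rz":0,"gripper":0.3},{"dx":0,"dy":0,"dz":0,"rx":0,"ry":0,"rz":0,"gripper":0.25},{"dx":0,"dy":0,"dz":0,"rx":0,"ry":0,"rz":0,"gripper":0.25},{"dx":0,"dy":0,"dz":0,"rx":0,"ry":0,"rz":0,"gripper":0.2},{"dx":0,"dy":0,"dz":0,"rx":0,"ry":0,"rz":0,"gripper":0.1},{"dx":0,"dy":0,"dz":0,"rx":0,"ry":0,"rz":0,"gripper":0}]}}

```text
t: 14.6
eef_pos: [517.5, 270.2, 65.4]
tcp_rot: [-1.571, -0.0, -1.229]
ft_force: [0.7, -2.6, -1.4]
opening: 0.185
```

{"op": "jog_arm", "data": {"series": [{"dx":0,"dy":0,"dz":0,"rx":0,"ry":0,"rz":0,"gripper":0},{"dx":0,"dy":0,"dz":0,"rx":0,"ry":0,"rz":0,"gripper":0},{"dx":0,"dy":0,"dz":0,"rx":0,"ry":0,"rz":0,"gripper":0}]}}

```text
t: 14.9
eef_pos: [517.5, 270.1, 65.3]
tcp_rot: [-1.571, -0.0, -1.229]
ft_force: [-0.6, 0.2, -0.7]
opening: 0.183
```

{"op": "jog_arm", "data": {"series": [{"dx":0,"dy":0,"dz":0.005,"rx":0,"ry":0,"rz":0,"gripper":0},{"dx":0,"dy":0,"dz":0.01,"rx":0,"ry":0,"rz":0,"gripper":0},{"dx":0,"dy":0,"dz":0.01,"rx":0,"ry":0,"rz":0,"gripper":0},{"dx":0,"dy":0,"dz":0.01,"rx":0,"ry":0,"rz":0,"gripper":0},{"dx":0,"dy":0,"dz":0.015,"rx":0,"ry":0,"rz":0,"gripper":0},{"dx":0,"dy":0,"dz":0.015,"rx":0,"ry":0,"rz":0,"gripper":0},{"dx":0,"dy":0,"dz":0.02,"rx":0,"ry":0,"rz":0,"gripper":0},{"dx":0,"dy":0,"dz":0.02,"rx":0,"ry":0,"rz":0,"gripper":0},{"dx":0,"dy":0,"dz":0.02,"rx":0,"ry":0,"rz":0,"gripper":0},{"dx":0,"dy":0,"dz":0.02,"rx":0,"ry":0,"rz":0,"gripper":0},{"dx":0,"dy":0,"dz":0.01,"rx":0,"ry":0,"rz":0,"gripper":0},{"dx":0,"dy":0,"dz":0,"rx":0,"ry":0,"rz":0,"gripper":0}]}}

```text
t: 16.1
eef_pos: [517.8, 270.3, 222.0]
tcp_rot: [-1.568, 0.0, -1.229]
ft_force: [0.1, -0.3, -1.4]
opening: 0.186
```

Run:
```python
from h import *
a=env.read_camera("scene")[:,:,::-1]
cv2.imwrite("pics/s7c.png",cv2.resize(a[20:200,330:480],None,fx=3,fy=3,interpolation=cv2.INTER_CUBIC))
s=env.state();print(s["eef_pos"],s["ft_force"],s["moment"])
```

```text
[517.45729077 270.12862666 220.74495887] [ 0.0375163  -0.33167813 -1.37015147] [-0.01223803  0.06477848  0.01075778]
```

View pics/s7c.png

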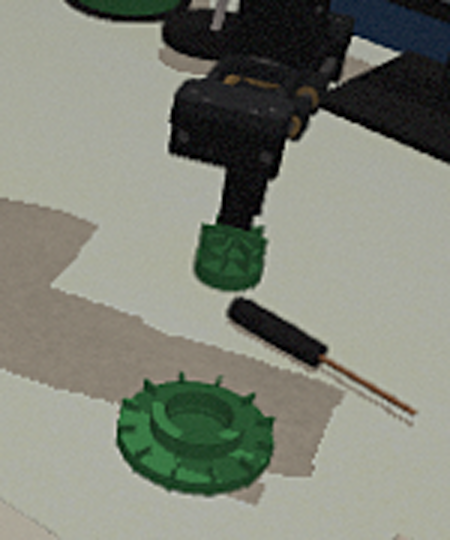

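The element is out and held at (230,255) in the crop, upright, and the bore is empty. I'll carry it to the smaller compartment.

{"op": "jog_arm", "data": {"series": [{"dx":0.003,"dy":-0.015,"dz":0,"rx":0,"ry":0,"rz":0,"gripper":0},{"dx":0.005,"dy":-0.025,"dz":0,"rx":0,"ry":0,"rz":0,"gripper":0},{"dx":0.006,"dy":-0.03,"dz":0,"rx":0,"ry":0,"rz":0,"gripper":0},{"dx":0.006,"dy":-0.03,"dz":0,"rx":0,"ry":0,"rz":0,"gripper":0},{"dx":0.006,"dy":-0.03,"dz":0,"rx":0,"ry":0,"rz":0,"gripper":0},{"dx":0.006,"dy":-0.03,"dz":0,"rx":0,"ry":0,"rz":0,"gripper":0},{"dx":0.006,"dy":-0.03,"dz":0,"rx":0,"ry":0,"rz":0,"gripper":0},{"dx":0.006,"dy":-0.03,"dz":0,"rx":0,"ry":0,"rz":0,"gripper":0},{"dx":0.006,"dy":-0.03,"dz":0,"rx":0,"ry":0,"rz":0,"gripper":0},{"dx":0.006,"dy":-0.03,"dz":0,"rx":0,"ry":0,"rz":0,"gripper":0},{"dx":0.006,"dy":-0.03,"dz":0,"rx":0,"ry":0,"rz":0,"gripper":0},{"dx":0.006,"dy":-0.03,"dz":0,"rx":0,"ry":0,"rz":0,"gripper":0}]}}

```text
t: 17.35
eef_pos: [585.0, -71.8, 219.2]
tcp_rot: [-1.572, 0.001, -1.229]
ft_force: [0.6, 0.2, -1.1]
opening: 0.181
```

{"op": "jog_arm", "data": {"series": [{"dx":0.006,"dy":-0.03,"dz":0,"rx":0,"ry":0,"rz":0,"gripper":0},{"dx":0.006,"dy":-0.03,"dz":0,"rx":0,"ry":0,"rz":0,"gripper":0},{"dx":0.006,"dy":-0.03,"dz":0,"rx":0,"ry":0,"rz":0,"gripper":0},{"dx":0.006,"dy":-0.03,"dz":0,"rx":0,"ry":0,"rz":0,"gripper":0},{"dx":0.006,"dy":-0.03,"dz":0,"rx":0,"ry":0,"rz":0,"gripper":0},{"dx":0.006,"dy":-0.025,"dz":0,"rx":0,"ry":0,"rz":0,"gripper":0},{"dx":0.004,"dy":-0.018,"dz":0,"rx":0,"ry":0,"rz":0,"gripper":0},{"dx":0,"dy":-0.01,"dz":0,"rx":0,"ry":0,"rz":0,"gripper":0},{"dx":0,"dy":0,"dz":-0.02,"rx":0,"ry":0,"rz":0,"gripper":0},{"dx":0,"dy":0,"dz":-0.03,"rx":0,"ry":0,"rz":0,"gripper":0},{"dx":0,"dy":0,"dz":-0.03,"rx":0,"ry":0,"rz":0,"gripper":0},{"dx":0,"dy":0,"dz":-0.02,"rx":0,"ry":0,"rz":0,"gripper":0}]}}

```text
t: 18.55
eef_pos: [624.5, -272.0, 118.0]
tcp_rot: [-1.573, 0.002, -1.228]
ft_force: [0.3, -0.9, -0.9]
opening: 0.183
```

Run:
```python
from h import *
for n in("scene","top"):
    cv2.imwrite(f"pics/{n}8.png",env.read_camera(n)[:,:,::-1])
s=env.state();print(s["eef_pos"],s["ft_force"])
p=s["eef_pos"];o=p[2]-57.3
cv=[(circ(p,25,o),(0,0,255)),(circ(p,25,o+15),(0,0,255)),(box((556,-270.5),-.03,90,138,22,(67,0)),(255,0,0))]
cv2.imwrite("pics/o8.png",np.hstack([overlay("scene",cv2.imread("pics/scene8.png"),cv,140,220,160,170,3,""),overlay("top",cv2.imread("pics/top8.png"),cv,400,100,100,170,3,"")]))
```

```text
[ 624.01978595 -271.77311252  117.25720508] [ 0.48557913 -0.49563791 -1.50339781]
```

View pics/o8.png

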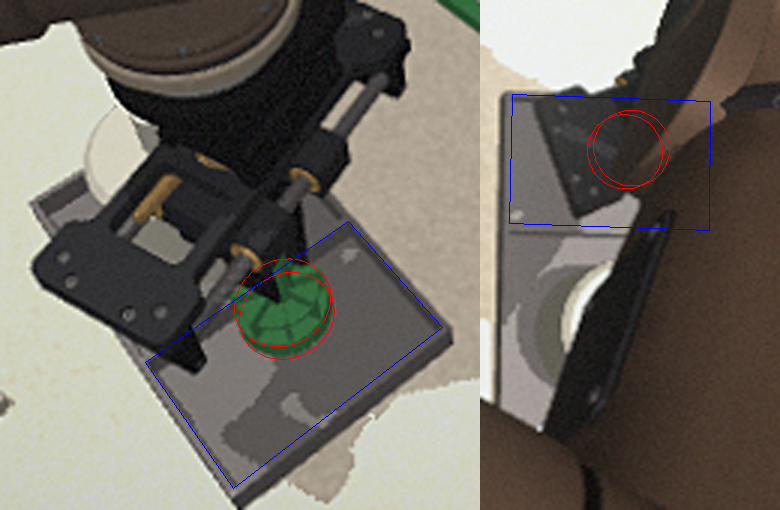

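The element matches its predicted place and sits inside the smaller compartment's outline with margin. Its foot is about 60 mm up. I'll lower it.

{"op": "jog_arm", "data": {"series": [{"dx":0,"dy":0,"dz":-0.012,"rx":0,"ry":0,"rz":0,"gripper":0},{"dx":0,"dy":0,"dz":-0.012,"rx":0,"ry":0,"rz":0,"gripper":0},{"dx":0,"dy":0,"dz":-0.012,"rx":0,"ry":0,"rz":0,"gripper":0},{"dx":0,"dy":0,"dz":-0.01,"rx":0,"ry":0,"rz":0,"gripper":0},{"dx":0,"dy":0,"dz":-0.003,"rx":0,"ry":0,"rz":0,"gripper":0},{"dx":0,"dy":0,"dz":0,"rx":0,"ry":0,"rz":0,"gripper":0},{"dx":0,"dy":0,"dz":0,"rx":0,"ry":0,"rz":0,"gripper":0}]}}

```text
t: 19.35
eef_pos: [625.7, -273.0, 71.7]
tcp_rot: [-1.57, -0.0, -1.229]
ft_force: [0.7, -0.7, -1.3]
opening: 0.186
```

{"op": "jog_arm", "data": {"series": [{"dx":0,"dy":0,"dz":-0.002,"rx":0,"ry":0,"rz":0,"gripper":0},{"dx":0,"dy":0,"dz":-0.002,"rx":0,"ry":0,"rz":0,"gripper":0},{"dx":0,"dy":0,"dz":-0.002,"rx":0,"ry":0,"rz":0,"gripper":0},{"dx":0,"dy":0,"dz":-0.001,"rx":0,"ry":0,"rz":0,"gripper":0},{"dx":0,"dy":0,"dz":-0.001,"rx":0,"ry":0,"rz":0,"gripper":0},{"dx":0,"dy":0,"dz":0,"rx":0,"ry":0,"rz":0,"gripper":0},{"dx":0,"dy":0,"dz":0,"rx":0,"ry":0,"rz":0,"gripper":0}]}}

```text
t: 20.05
eef_pos: [625.5, -272.9, 63.4]
tcp_rot: [-1.571, -0.0, -1.229]
ft_force: [0.3, 0.0, -0.8]
opening: 0.185
```

{"op": "jog_arm", "data": {"series": [{"dx":0,"dy":0,"dz":-0.0005,"rx":0,"ry":0,"rz":0,"gripper":0},{"dx":0,"dy":0,"dz":-0.0005,"rx":0,"ry":0,"rz":0,"gripper":0},{"dx":0,"dy":0,"dz":0,"rx":0,"ry":0,"rz":0,"gripper":0}]}}

```text
t: 20.35
eef_pos: [625.5, -272.8, 62.3]
tcp_rot: [-1.571, -0.0, -1.229]
ft_force: [-1.4, 0.3, -0.1]
opening: 0.187
```

{"op": "jog_arm", "data": {"series": [{"dx":0,"dy":0,"dz":-0.0005,"rx":0,"ry":0,"rz":0,"gripper":0},{"dx":0,"dy":0,"dz":0,"rx":0,"ry":0,"rz":0,"gripper":0}]}}

```text
t: 20.55
eef_pos: [625.5, -272.9, 61.8]
tcp_rot: [-1.571, -0.0, -1.229]
ft_force: [-0.7, -0.6, -0.7]
opening: 0.184
```

{"op": "jog_arm", "data": {"series": [{"dx":0,"dy":0,"dz":-0.0005,"rx":0,"ry":0,"rz":0,"gripper":0},{"dx":0,"dy":0,"dz":0,"rx":0,"ry":0,"rz":0,"gripper":0}]}}

```text
t: 20.75
eef_pos: [625.5, -272.8, 61.3]
tcp_rot: [-1.571, 0.0, -1.229]
ft_force: [0.4, -0.5, -1.9]
opening: 0.182
```

{"op": "jog_arm", "data": {"series": [{"dx":0,"dy":0,"dz":-0.0005,"rx":0,"ry":0,"rz":0,"gripper":0},{"dx":0,"dy":0,"dz":0,"rx":0,"ry":0,"rz":0,"gripper":0}]}}

```text
t: 20.95
eef_pos: [625.6, -272.8, 61.2]
tcp_rot: [-1.571, -0.0, -1.229]
ft_force: [-1.2, 1.2, 3.8]
opening: 0.183
```

{"op": "jog_arm", "data": {"series": [{"dx":0,"dy":0,"dz":-0.0003,"rx":0,"ry":0,"rz":0,"gripper":0},{"dx":0,"dy":0,"dz":0,"rx":0,"ry":0,"rz":0,"gripper":0}]}}

```text
t: 21.15
eef_pos: [625.6, -272.9, 61.2]
tcp_rot: [-1.57, -0.0, -1.229]
ft_force: [-2.6, 1.8, 6.4]
opening: 0.184
```

There is contact at the expected height. I'll release and retreat straight up.

{"op": "jog_arm", "data": {"series": [{"dx":0,"dy":0,"dz":0,"rx":0,"ry":0,"rz":0,"gripper":0.25},{"dx":0,"dy":0,"dz":0,"rx":0,"ry":0,"rz":0,"gripper":0.35},{"dx":0,"dy":0,"dz":0,"rx":0,"ry":0,"rz":0,"gripper":0.6},{"dx":0,"dy":0,"dz":0,"rx":0,"ry":0,"rz":0,"gripper":0.6},{"dx":0,"dy":0,"dz":0,"rx":0,"ry":0,"rz":0,"gripper":0.6},{"dx":0,"dy":0,"dz":0.01,"rx":0,"ry":0,"rz":0,"gripper":0.6},{"dx":0,"dy":0,"dz":0.02,"rx":0,"ry":0,"rz":0,"gripper":0.6},{"dx":0,"dy":0,"dz":0.03,"rx":0,"ry":0,"rz":0,"gripper":0.6},{"dx":0,"dy":0,"dz":0.03,"rx":0,"ry":0,"rz":0,"gripper":0.6},{"dx":0,"dy":0,"dz":0.04,"rx":0,"ry":0,"rz":0,"gripper":0.6},{"dx":0,"dy":0,"dz":0.04,"rx":0,"ry":0,"rz":0,"gripper":0.6},{"dx":0,"dy":0.02,"dz":0.02,"rx":0,"ry":0,"rz":0,"gripper":0.6}]}}

```text
t: 22.35
eef_pos: [625.9, -254.5, 255.1]
tcp_rot: [-1.567, -0.004, -1.231]
ft_force: [0.2, -0.0, -0.1]
opening: 0.598
```

{"op": "jog_arm", "data": {"series": [{"dx":-0.01,"dy":0.04,"dz":0,"rx":0,"ry":0,"rz":0,"gripper":0.6},{"dx":-0.01,"dy":0.045,"dz":0,"rx":0,"ry":0,"rz":0,"gripper":0.6},{"dx":-0.01,"dy":0.045,"dz":0,"rx":0,"ry":0,"rz":0,"gripper":0.6},{"dx":-0.01,"dy":0.045,"dz":0,"rx":0,"ry":0,"rz":0,"gripper":0.6},{"dx":-0.01,"dy":0.045,"dz":0,"rx":0,"ry":0,"rz":0,"gripper":0.6},{"dx":-0.01,"dy":0.04,"dz":0,"rx":0,"ry":0,"rz":0,"gripper":0.6},{"dx":0,"dy":0.02,"dz":0,"rx":0,"ry":0,"rz":0,"gripper":0.6},{"dx":0,"dy":0,"dz":0,"rx":0,"ry":0,"rz":0,"gripper":0.6},{"dx":0,"dy":0,"dz":0,"rx":0,"ry":0,"rz":0,"gripper":0.6}]}}

```text
t: 23.25
eef_pos: [565.6, 27.0, 251.2]
tcp_rot: [-1.57, -0.001, -1.228]
ft_force: [-0.3, -0.4, -0.2]
opening: 0.601
```

Run:
```python
from h import *
for n in("scene","top"):
    cv2.imwrite(f"pics/{n}9.png",env.read_camera(n)[:,:,::-1])
s=env.state();print(s["t"],s["eef_pos"],s["ft_force"])
cv2.imwrite("pics/o9.png",np.hstack([overlay("scene",cv2.imread("pics/scene9.png"),[],130,220,160,170,3,""),overlay("top",cv2.imread("pics/top9.png"),[],400,100,100,170,3,"")]))
```

```text
23.35 [565.68977574  26.14214508 250.78220519] [ 0.53536057 -1.26992982  0.53893568]
```

View pics/o9.png

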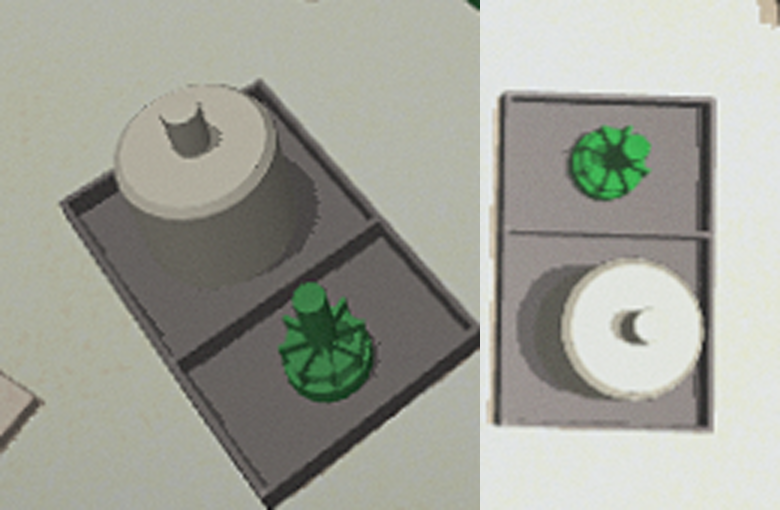

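View pics/scene9.png

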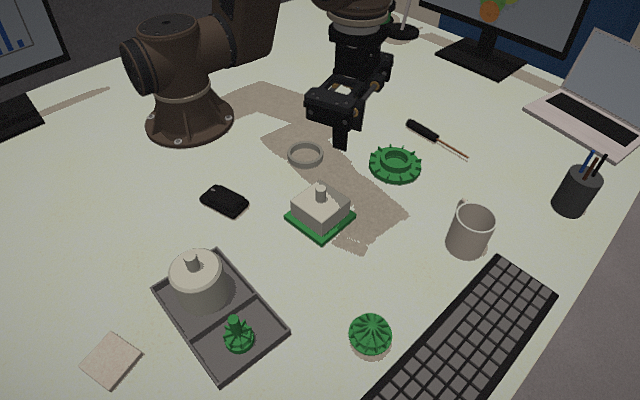

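Both parts stand upright, each on the floor of its own compartment: the radome at scene (197,280) and the element at (238,335). The base is empty at (395,165), the other objects look unmoved, and the gripper is clear of everything.

```bash
python3 -c "
from cell import env
print(env.job_done())"
```

```text
the job is handed in; nothing more can be done
None
```

The prototype is apart and the job is handed in. I lifted the radome off by its knob and stood it, knob up, in the larger compartment. Then I pulled the element straight up by its stem and stood it upright in the smaller one. I lowered each part slowly until the wrist force showed contact, then released it.

**Last checks:**
- **Placement:** The final pictures from both cameras show each part upright on the floor of its own compartment, with the base empty. The other objects look unmoved.
- **Robot:** The gripper was open and clear of everything, about 250 mm up.
- **Limits:** About 23 s had passed. The highest wrist force I read was about 7 N, well under the limit, though I only read it at the end of each move.

**What disagreed:**
- **Camera positions:** The two cameras differed by up to about 7 mm in x and 5 mm in y on the same points. I used values in between, and the grasps held.
- **Element grip:** The gripper went about 4 mm less far down than I meant, so I held the stem nearer its top. It did not slip.
- **Refused moves:** My first two move calls were refused because the rows left out some keys. Nothing moved.

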